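Shut the dessert case on the tea-house counter

ROBOT

A 6-joint arm with a two-finger parallel gripper is mounted at the origin on the work surface. World frame = base frame: x ahead of the robot, y to its left, z up, the work surface at z = 0. Lengths are in mm, angles in degrees, forces in N, time in s.
With the tool pointing down it reaches from about 275 to 850 mm from the base axis. Payload 5.2 kg.
Tool frame: the origin (TCP) lies midway between the tips of the shut fingers; the grasp point (between the pads) lies 19 mm behind it; y points along the fingers, x is the direction in which the jaws open and shut, and the axes are right-handed (so a half turn about y gives the same grasp; the last joint's range is limited). The gripper opens to 85 mm and grips with 20 to 120 N. Pads are 22 mm wide; open, the fingers measure 114 mm over their backs; the gripper's body (76 mm by 85 mm) begins 54 mm behind the grasp point. The pads swing forward as they close: fully open they stand 13 mm farther back than shut.
Start: joints at [-76.994, 14.817, 87.949, -0, 77.235, -11.62], TCP at [229.2, -499.973, 231.31] pointing down, gripper open.
Joint ranges: [-179.93, 179.93], [-52.35, 119.4], [10.71, 147.94], [-69.91, 249.91], [12.55, 155.21], [-178.61, 178.61]. Speed limits (degrees/s): [147.25, 147.25, 180, 180, 180, 180].

INTERFACE

Orientations are given as a 3x3 rotation matrix whose columns are the frame's x, y, z axes.
In Python, from plant import ctrl, snapshot gives the robot as it stands.
- The arm moves only by the tool move_arm, never from a script. Its argument "moves" is a list of rows, each an object with "translation": the shift along the tool's x, y, z as a fraction of full scale, a list of three; "turn": the turn, a rotation vector about the tool's x, y, z as a fraction of full scale, a list of three; "grip": the opening, from 0 (shut) to 1 (fully open). A call has exactly 5 rows; each row is the pose to reach, as a shift and turn from the pose commanded when the call began, along the tool's axes at that moment; what a row does not reach only later rows make up. Full scale, the value 1, is 100 mm for a shift and 90 degrees for a turn. A row lasts 1/10 s, in which the tool goes at most 50 mm and 8.59 degrees, less where a joint would pass 70% of its speed; a pose out of reach is approached as far as the arm can. A call with a number of a shift or a turn outside -1 to 1 is refused whole. A call with a gripper value outside its range is refused whole. The fingers move at their own pace and stop on an object; "squeeze" is the grip in N (left out, the last holds). Time passes only in rows, so rows that repeat a pose let the fingers close, or fill a call up. It gives the time, the measured TCP pose, the force and the opening at its end, in the units of the state.
- ctrl.sense(): the state, without advancing time (a new reading comes with each control period).
- snapshot(name): name is "scene" or "top" or "wrist"; returns a dict with "color" (384x512x3 uint8, red, green, blue), "K" (3x3 intrinsics, pixels), "R" (3x3) and "t" (3): a world point X has camera coordinates R X + t; the wrist camera has in their place "mount" (4x4, takes a point from camera to tool coordinates, whose origin is the TCP and whose axes are the tool frame's). Camera axes: x right, y down, z forward; pixel columns grow to the right and rows downward; lengths in mm; the calibration is good to about 2 mm. A picture is of the moment at which its call begins: read the wrist's pose just before it. There is no depth.
- ctrl.close_job(): hands the job in, once; it reports no verdict.
The state is a dict: "clock": time; "q": joint angles; "joint_velocities": joint speeds; "joint_torque": joint torques, N m; "ee_pos": TCP position; "eef_rot": TCP orientation; "ft_force": force on the tool from outside, world axes, zero at the start; "wrist_torque": the same for the moment, N m; "grip_width": opening from 0.0 (shut) to 1.0 (fully open).
Only numpy, scipy, OpenCV 4.12 (cv2) and the standard library are available. Lean on these libraries where they do the work, as an engineer would, in place of code of your own. Each camera call takes 0.05 s, during which the arm holds its last target. There are 200 camera calls.

TASK

Someone left the glass door of the dessert case standing open: push the door with the red pull to the left (as the robot faces it) along its track until it is fully closed against the frame. Leave the door with the blue pull (the cup case) as it stands.

Things in the scene. Friction and masses are not known exactly. Their poses are not given: they have to be found in the camera images.
- cake_door (a joint): How far the dessert case's glass door stands open, m: 0 = closed against the frame post (hard stop), 0.12 = fully open; 2.5 N friction, stays where left. The case is a fixed wood-framed glass box, 300 mm wide along the track, 190 deep, 168 high, with amber desserts on white plates inside; it stands left or right of the cup case. The door is 145 mm wide, its pull 35 mm from its closing edge.
- cake_pull (a point): Mid-point of the top end of the red pull on the dessert case's door: an upright fin 16 mm wide along the track, standing 45 mm out from the door's face, 74 mm high, top 154 mm above the counter. Point 22.5 mm out from the door's face. Axes: z up, x level into the case, y along the track, closing (to the left seen from the robot). Door closed: this point is 50 mm from the case's left end.
- cup_pull (a point): Top end, mid-point, of the blue pull on the look-alike case holding blue cups; same sizes and heights as the red one. This door stands partly open and is to stay so. Site axes: z up, x into the case; this door closes towards -y.

How it is judged:
By the outcome, as a careful person would: the job done as asked, in the order asked, and still so for the second after the job is handed in, with the robot touching nothing.
It also fails if it takes over 32 s, if anything falls off the work surface, if the arm or the gripper's body presses on something with over 40 N, if the wrist force passes 120 N, or if a joint passes its speed limit or range.

## Working session

There is one attempt and no reset: what is moved stays moved. The work goes in short steps, Python scripts to look and compute and a tool call to move; the robot and the scene stay as the last step left them, time stands still between calls to the robot, and variables do not carry over. Pictures are saved under pics/ and viewed, about 8 in all and at most 12, crops included, and the job is handed in when it is done.

Besides the shell and the picture viewer there is one more tool, called after "Request:" as name(argument=value, ...) on one line, values as JSON. move_arm: Moves the arm, as the interface text tells. Shift numbers are shares of 100 mm and turn numbers shares of 90 degrees, none past 1 either way. Its arguments: {"type":"object","properties":{"moves":{"type":"array","items":{"type":"object","properties":{"translation":{"type":"array","items":{"type":"number"}},"turn":{"type":"array","items":{"type":"number"}},"grip":{"type":"number"}}}},"squeeze":{"type":"number"}},"required":["moves"]}

```bash
mkdir -p pics
python3 - <<'E'
from plant import ctrl,snapshot
import cv2,pickle,numpy as np
s=ctrl.sense();print(s['clock'],s['ee_pos'],np.round(s['eef_rot'],3),s['grip_width'])
d={n:snapshot(n) for n in('scene','top')}
pickle.dump(d,open('d.pkl','wb'))
for n in d: cv2.imwrite(f'pics/{n}.png',cv2.resize(d[n]['color'][...,::-1],(800,600),interpolation=cv2.INTER_CUBIC))
E
```

```text
0.0 [ 229.0824454  -499.43870685  230.44708255] [[ 0.417 -0.     0.909]
 [-0.909  0.002  0.417]
 [-0.002 -1.     0.   ]] 1.003064426420864
```

View pics/scene.png

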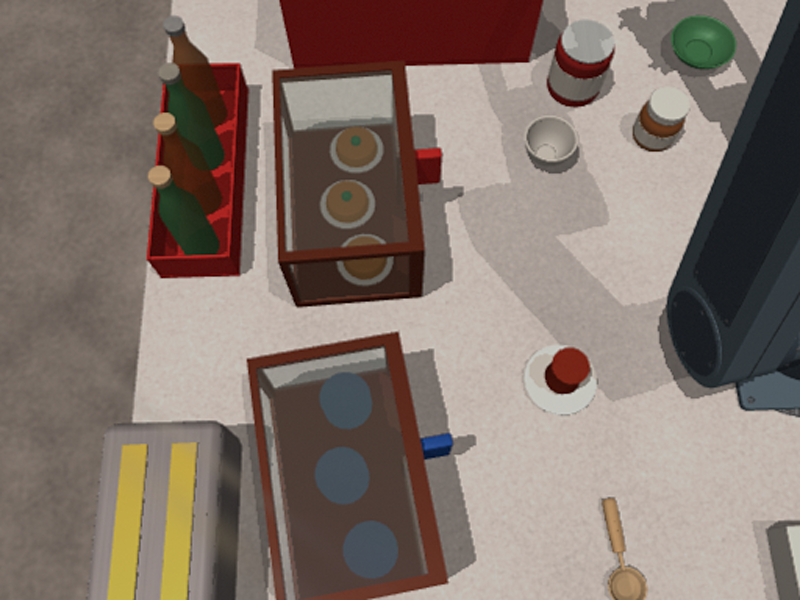

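View pics/top.png

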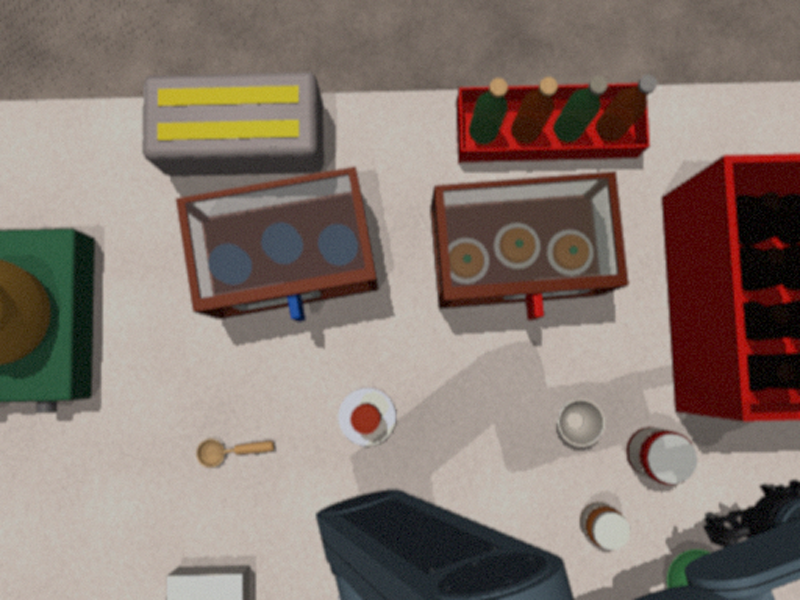

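The dessert case is the right-hand one. In the top view its red pull is at about (535,305) and its front top corners at (438,304) and (626,285). The blue pull is at (296,305), to the left.

```bash
cat > h.py <<'E'
import numpy as np
def ray(c,uv,z):
    R=np.array(c['R']);t=np.array(c['t']).ravel();o=-R.T@t
    d=R.T@np.linalg.inv(c['K'])@np.array([uv[0],uv[1],1.]);return o+d*(z-o[2])/d[2]
E
python3 - <<'E'
import pickle,numpy as np,cv2
from h import ray
d=pickle.load(open('d.pkl','rb'));c=d['top'];f=.64
for n,uv,z in [('FL',(438,304),168),('FR',(626,285),168),('BL',(434,187),168),('BR',(615,174),168),('cupFR',(376,289),168),('bowl',(580,415),50),('jar',(668,455),90),('plate',(367,415),40),('wineL',(690,418),0),('wineTop',(745,415),300)]:
    print(n,ray(c,np.array(uv)*f,z).round(0))
im=c['color'].astype(int);m=((im[...,0]>120)&(im[...,1]<60)).astype(np.uint8)
m[:,:330]=0;m[:,356:]=0;m[:180]=0;m[210:]=0
ys,xs=np.nonzero(m);r=cv2.minAreaRect(np.c_[xs,ys].astype(np.float32));print(len(xs),r,[ray(c,p,154).round(0) for p in cv2.boxPoints(r)])
c=d['scene']
for n,uv in [('scene pull top tl',(416,151)),('tr',(440,149))]:print(n,ray(c,np.array(uv)*f,154).round(0))
print('FL scene',ray(c,np.array((405,64))*f,168),ray(c,np.array((423,250))*f,168))
E
```

```text
FL [541. -75. 168.]
FR [ 564. -381.  168.]
BL [734. -75. 168.]
BR [ 748. -373.  168.]
cupFR [567.  24. 168.]
bowl [ 350. -325.   50.]
jar [ 282. -460.   90.]
plate [359.  49.  40.]
wineL [ 336. -538.    0.]
wineTop [ 361. -495.  300.]
81 ((344.0671081542969, 195.10366821289062), (14.135236740112305, 5.411145210266113), 83.6598129272461) [array([ 554., -231.,  154.]), array([ 555., -245.,  154.]), array([ 519., -247.,  154.]), array([ 518., -233.,  154.])]
scene pull top tl [ 553. -239.  154.]
tr [ 520. -242.  154.]
FL scene [ 563.5468619  -374.36366717  168.        ] [550.07773143 -82.55498108 168.        ]
```

Request:
move_arm(moves=[{"translation":[-0.05,0,0.25],"turn":[0,0.08,0],"grip":0},{"translation":[-0.1,0,0.5],"turn":[0,0.16,0],"grip":0},{"translation":[-0.15,0,0.75],"turn":[0,0.233,0],"grip":0},{"translation":[-0.2,0,1],"turn":[0,0.233,0],"grip":0},{"translation":[-0.2,0,1],"turn":[0,0.233,0],"grip":0}])

```text
clock: 0.6
ee_pos: [313.7, -438.0, 230.9]
eef_rot: [[0.067, 0.001, 0.998], [-0.998, 0.002, 0.067], [-0.002, -1.0, 0.001]]
ft_force: [-0.2, -0.2, -0.6]
grip_width: 0.146
```

Request:
move_arm(moves=[{"translation":[-0.18,0,0.25],"turn":[0,0,0],"grip":0},{"translation":[-0.35,0,0.5],"turn":[0,0,0],"grip":0},{"translation":[-0.53,0,0.75],"turn":[0,0,0],"grip":0},{"translation":[-0.7,0,1],"turn":[0,0,0],"grip":0},{"translation":[-0.7,0,1],"turn":[0,0,0],"grip":0}])

```text
clock: 1.1
ee_pos: [408.8, -362.1, 231.0]
eef_rot: [[0.067, 0.0, 0.998], [-0.998, 0.001, 0.067], [-0.001, -1.0, 0.0]]
ft_force: [0.8, -0.4, -0.3]
grip_width: 0.004
```

Request:
move_arm(moves=[{"translation":[-0.18,0,0.25],"turn":[0,0,0],"grip":0},{"translation":[-0.35,0,0.5],"turn":[0,0,0],"grip":0},{"translation":[-0.53,0,0.75],"turn":[0,0,0],"grip":0},{"translation":[-0.68,0,1],"turn":[0,0,0],"grip":0},{"translation":[-0.68,0,1],"turn":[0,0,0],"grip":0}])

```text
clock: 1.6
ee_pos: [504.0, -288.7, 230.9]
eef_rot: [[0.066, 0.0, 0.998], [-0.998, 0.001, 0.066], [-0.001, -1.0, 0.0]]
ft_force: [0.3, 0.2, -0.2]
grip_width: 0.005
```

Run:
```python
from plant import ctrl,snapshot
import cv2,pickle,numpy as np
s=ctrl.sense();d=snapshot('wrist');pickle.dump((s,d),open('w.pkl','wb'))
print(s['ee_pos'],s['grip_width'],np.round(d['mount'],2))
cv2.imwrite('pics/w1.png',cv2.resize(d['color'][...,::-1],(800,600),interpolation=cv2.INTER_CUBIC))
```

```text
[ 504.0149698  -288.68098753  230.87328602] 0.0052207581098280675 [[   1.     -0.      0.      0.45]
 [  -0.     -0.27    0.96 -142.08]
 [   0.     -0.96   -0.27   67.57]
 [   0.      0.      0.      1.  ]]
```

View pics/w1.png

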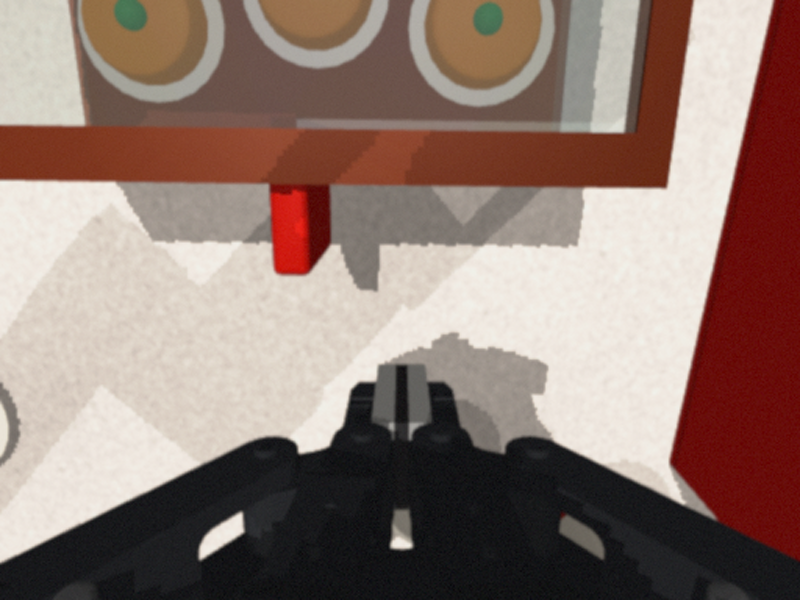

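The wrist view shows the red pull's top outer edge at (275–308, 272), and the frame's lower front edge running from (0,180) to (667,187). The shut fingers are at (402,395), clear on the right of the pull.

Run:
```python
import pickle,numpy as np
s,d=pickle.load(open('w.pkl','rb'));T=np.eye(4);T[:3,:3]=s['eef_rot'];T[:3,3]=s['ee_pos'];M=T@d['mount']
Rt=np.array(s['eef_rot']);K=np.linalg.inv(d['K'])
def p(u,v,z):
    r=M[:3,:3]@K@[u*.64,v*.64,1];o=M[:3,3];return o+r*(z-o[2])/r[2]
for n,u,v,z in [('tipL',275,272,154),('tipR',308,272,154),('inR',306,186,154),('FR',667,187,168),('frame0',0,180,168),('frame300',300,183,168)]:
    q=p(u,v,z);print(n,q.round(0),'tool',(Rt.T@(q-s['ee_pos'])).round(0))
```

```text
tipL [ 520. -235.  154.] tool [-52.  77.  20.]
tipR [ 521. -249.  154.] tool [-38.  77.  20.]
inR [ 556. -248.  154.] tool [-37.  77.  55.]
FR [ 566. -385.  168.] tool [101.  63.  55.]
frame0 [ 552. -136.  168.] tool [-149.   63.   58.]
frame300 [ 558. -248.  168.] tool [-37.  63.  57.]
```

Request:
move_arm(moves=[{"translation":[0,0.1,0.32],"turn":[0,0,0],"grip":0},{"translation":[0,0.35,0.32],"turn":[0,0,0],"grip":0},{"translation":[0,0.65,0.32],"turn":[0,0,0],"grip":0},{"translation":[0,1,0.32],"turn":[0,0,0],"grip":0},{"translation":[0,1,0.32],"turn":[0,0,0],"grip":0}])

```text
clock: 2.15
ee_pos: [530.3, -286.9, 126.2]
eef_rot: [[0.062, -0.009, 0.998], [-0.998, 0.006, 0.062], [-0.007, -1.0, -0.008]]
ft_force: [-0.7, 0.8, 0.2]
grip_width: -0.0
```

Request:
move_arm(moves=[{"translation":[0,0.1,0],"turn":[0,0,0],"grip":0},{"translation":[-0.1,0.12,0],"turn":[0,0,0],"grip":0},{"translation":[-0.2,0.12,0],"turn":[0,0,0],"grip":0},{"translation":[-0.3,0.12,0],"turn":[0,0,0],"grip":0},{"translation":[-0.4,0.12,0],"turn":[0,0,0],"grip":0}])

```text
clock: 2.65
ee_pos: [532.5, -247.5, 120.7]
eef_rot: [[0.064, 0.002, 0.998], [-0.998, -0.002, 0.064], [0.002, -1.0, 0.002]]
ft_force: [-0.4, -2.4, 1.2]
grip_width: -0.002
```

Request:
move_arm(moves=[{"translation":[-0.1,0,0],"turn":[0,0,0],"grip":0},{"translation":[-0.2,0,0],"turn":[0,0,0],"grip":0},{"translation":[-0.3,0,0],"turn":[0,0,0],"grip":0},{"translation":[-0.4,0,0],"turn":[0,0,0],"grip":0},{"translation":[-0.5,0,0],"turn":[0,0,0],"grip":0}])

```text
clock: 3.15
ee_pos: [529.1, -197.0, 119.5]
eef_rot: [[0.064, 0.001, 0.998], [-0.998, -0.0, 0.064], [0.0, -1.0, 0.001]]
ft_force: [2.0, -4.1, 2.2]
grip_width: 0.007
```

Request:
move_arm(moves=[{"translation":[-0.06,0,0],"turn":[0,0,0],"grip":0},{"translation":[-0.12,0,0],"turn":[0,0,0],"grip":0},{"translation":[-0.18,0,0],"turn":[0,0,0],"grip":0},{"translation":[-0.24,0,0],"turn":[0,0,0],"grip":0},{"translation":[-0.3,0,0],"turn":[0,0,0],"grip":0}])

```text
clock: 3.65
ee_pos: [526.9, -167.5, 119.2]
eef_rot: [[0.064, 0.0, 0.998], [-0.998, 0.0, 0.064], [-0.0, -1.0, 0.0]]
ft_force: [2.0, -4.0, 1.4]
grip_width: -0.003
```

Next I'll creep to the stop in small steps.

Request:
move_arm(moves=[{"translation":[-0.02,0,0],"turn":[0,0,0],"grip":0},{"translation":[-0.04,0,0],"turn":[0,0,0],"grip":0},{"translation":[-0.06,0,0],"turn":[0,0,0],"grip":0},{"translation":[-0.08,0,0],"turn":[0,0,0],"grip":0},{"translation":[-0.1,0,0],"turn":[0,0,0],"grip":0}])

```text
clock: 4.15
ee_pos: [526.1, -158.4, 119.2]
eef_rot: [[0.064, -0.0, 0.998], [-0.998, -0.001, 0.064], [0.001, -1.0, -0.0]]
ft_force: [-0.2, -10.8, -3.5]
grip_width: -0.003
```

Request:
move_arm(moves=[{"translation":[-0.01,0,0],"turn":[0,0,0],"grip":0},{"translation":[-0.01,0,0],"turn":[0,0,0],"grip":0},{"translation":[-0.02,0,0],"turn":[0,0,0],"grip":0},{"translation":[-0.02,0,0],"turn":[0,0,0],"grip":0},{"translation":[-0.02,0,0],"turn":[0,0,0],"grip":0}])

```text
clock: 4.65
ee_pos: [526.1, -158.5, 119.2]
eef_rot: [[0.064, 0.0, 0.998], [-0.998, -0.004, 0.064], [0.004, -1.0, -0.0]]
ft_force: [1.1, -11.2, -3.4]
grip_width: 0.005
```

Request:
move_arm(moves=[{"translation":[-0.01,0,0],"turn":[0,0,0],"grip":0},{"translation":[-0.02,0,0],"turn":[0,0,0],"grip":0},{"translation":[-0.03,0,0],"turn":[0,0,0],"grip":0},{"translation":[-0.03,0,0],"turn":[0,0,0],"grip":0},{"translation":[-0.03,0,0],"turn":[0,0,0],"grip":0}])

```text
clock: 5.15
ee_pos: [526.2, -158.4, 119.3]
eef_rot: [[0.063, 0.001, 0.998], [-0.998, -0.009, 0.063], [0.009, -1.0, 0.0]]
ft_force: [1.0, -21.6, -6.1]
grip_width: -0.002
```

Run:
```python
from plant import ctrl,snapshot
import cv2,pickle,numpy as np
s=ctrl.sense();print(s['ee_pos'],s['ft_force'],s['wrist_torque'])
a=snapshot('wrist')['color'];b=snapshot('scene')['color']
cv2.imwrite('pics/w2.png',np.hstack([cv2.resize(x[...,::-1],(400,300),interpolation=cv2.INTER_AREA) for x in(a,)]+[cv2.resize(b[20:210,150:403,::-1],(400,300),interpolation=cv2.INTER_CUBIC)]))
```

```text
[ 526.17492658 -158.40298683  119.31695962] [  0.97389925 -21.58950567  -6.05619693] [-3.08167179 -0.00608897  0.04980657]
```

View pics/w2.png

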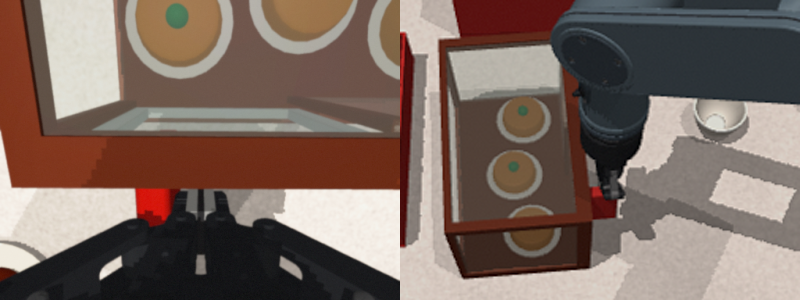

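The pull is at (155,205) in the left half, against the fingers and near the frame's left end (12,187). The TCP hasn't moved while the force climbed to 21.6 N, so the door is on its stop. I'll back off slowly, then retreat and measure.

Request:
move_arm(moves=[{"translation":[0.03,0,0],"turn":[0,0,0],"grip":0},{"translation":[0.06,0,0],"turn":[0,0,0],"grip":0},{"translation":[0.12,0,0],"turn":[0,0,0],"grip":0},{"translation":[0.2,0,0],"turn":[0,0,0],"grip":0},{"translation":[0.3,0,0],"turn":[0,0,0],"grip":0}])

```text
clock: 5.75
ee_pos: [527.6, -182.8, 119.2]
eef_rot: [[0.065, -0.001, 0.998], [-0.998, 0.001, 0.065], [-0.001, -1.0, -0.001]]
ft_force: [0.3, -0.2, 0.9]
grip_width: -0.002
```

Request:
move_arm(moves=[{"translation":[0,-0.2,0],"turn":[0,0,0],"grip":0},{"translation":[0,-0.4,0],"turn":[0,0,0],"grip":0},{"translation":[0,-0.7,-0.1],"turn":[0,0,0],"grip":0},{"translation":[0,-1,-0.25],"turn":[0,0,0],"grip":0},{"translation":[0,-1,-0.25],"turn":[0,0,0],"grip":0}])

```text
clock: 6.25
ee_pos: [503.7, -186.0, 223.8]
eef_rot: [[0.063, 0.006, 0.998], [-0.998, -0.004, 0.063], [0.004, -1.0, 0.006]]
ft_force: [1.1, 0.3, -0.6]
grip_width: 0.002
```

Run:
```python
from plant import ctrl,snapshot
import cv2,pickle,numpy as np
s=ctrl.sense();d=snapshot('wrist');pickle.dump((s,d),open('w3.pkl','wb'))
print(s['clock'],s['ee_pos'],s['ft_force'])
cv2.imwrite('pics/w3.png',cv2.resize(d['color'][...,::-1],(800,600),interpolation=cv2.INTER_CUBIC))
```

```text
6.25 [ 503.73260878 -185.96691897  223.76851039] [ 1.05721553  0.27256084 -0.60173875]
```

View pics/w3.png

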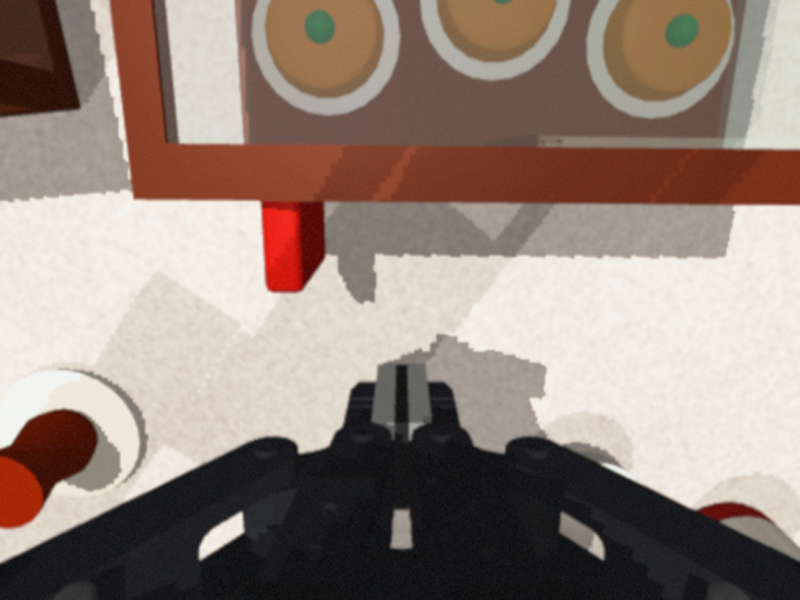

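The pull's outer top edge is at (267–302, 291) and the case's left front corner at (135,198). Now I'll measure the distance between them.

Run:
```python
import pickle,numpy as np
s,d=pickle.load(open('w3.pkl','rb'));T=np.eye(4);T[:3,:3]=s['eef_rot'];T[:3,3]=s['ee_pos'];M=T@d['mount'];K=np.linalg.inv(d['K'])
def p(u,v,z):
    r=M[:3,:3]@K@[u*.64,v*.64,1];o=M[:3,3];return o+r*(z-o[2])/r[2]
a=(p(267,291,154)+p(302,291,154))/2;b=p(135,198,168);c=np.array([-.063,.998,0])
print(a,b,'dist from left end',c@(b-a))
```

```text
[ 514.35967854 -138.65772959  154.        ] [549.60053826 -87.04089033 168.        ] dist from left end 49.29343141680744
```

The pull is 49 mm from the left end, against a nominal 50 mm when closed, and the fingers are clear. Handing in.

```bash
python3 -c "
from plant import ctrl
print(ctrl.close_job())"
```

```text
the job is handed in; nothing more can be done
None
```

The dessert case's door is closed: I pushed the red pull left with the shut fingers until the door reached its stop, and handed the job in at about 6.3 s.

- **At the stop:** the TCP stayed put while the push force rose to about 22 N, well under the limits.
- **After backing off:** the wrist camera put the pull 49 mm from the case's left end. It should be 50 mm when closed, so this agrees within the calibration. The wrist force was about 1 N, with the fingers about 70 mm above the pull.
- **Cup case:** the robot never went near the blue-pull door. I didn't measure that door again afterwards.

No check failed or disagreed.

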